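Reload the ground glass blanks into the polishing rack in reverse order

ROBOT

A 7-joint arm with a two-finger parallel gripper is mounted at the origin on the work surface. World frame = base frame: x ahead of the robot, y to its left, z up, the work surface at z = 0. Lengths are in m, angles in rad, forces in N, time in s.
With the tool pointing down it reaches from about 0.4 to 0.875 m from the base axis. Payload 19.3 kg.
Tool frame: the origin (TCP) lies on the centre line of the jaws, within the pads' length; the fingertips stand 14 mm ahead of it and the grasp point (between the pads) lies 5 mm behind it (bot.tip_extent is the distance from the TCP to the fingertips, in m); z points along the fingers, y is the line along which they close (so a half turn about z gives the same grasp; the last joint's range is limited). The gripper opens to 85 mm and grips with 20 to 120 N. Pads are 22 mm wide; open, the fingers measure 114 mm over their backs; the gripper's body (76 mm by 85 mm) begins 54 mm behind the grasp point. The pads swing forward as they close: fully open they stand 13 mm farther back than shut.
Start: joints at [1.091, 0.521, -0.036, 1.599, 0.021, 1.021, -0.113], TCP at [0.249, -0.573, 0.245] pointing down, gripper open.
Joint ranges: [-2.91, 2.91], [-0.3, 2.13], [-1.5, 1.42], [0.17, 2.43], [-1.26, 4.41], [0.16, 1.93], [-2.52, 2.52]. Speed limits (rad/s): [1.89, 1.89, 2.39, 2.39, 3.01, 3.01, 3.01].

INTERFACE

Orientations are given as [roll, pitch, yaw] about the fixed x, y, z axes, in that order (R = Rz(yaw) Ry(pitch) Rx(roll)).
In Python, from workcell import monitor, grab_frame, camera_model, bot gives the robot as it stands.
- The arm moves only by the tool move_arm, never from a script. Its argument "moves" is a list of rows, each a list of 4 numbers: the shift along the world's x, y, z in mm, then the turn about the world's z in rad. A call has 1 to 12 rows; each row is the pose to reach, as a shift and turn from the pose commanded when the call began; what a row does not reach only later rows make up. A row lasts 1/8 s, in which the tool goes at most 62.5 mm and 10.7 degrees, less where a joint would pass 70% of its speed; a pose out of reach is approached as far as the arm can. A call with a gripper value outside its range is refused whole. "gripper" is the opening, from 0 (shut) to 1 (fully open), set as the call begins (left out, the last holds). The fingers move at their own pace and stop on an object; "newtons" is the grip in N (left out, the last holds). Time passes only in rows, so rows that repeat a pose let the fingers close. It gives the time, the measured TCP pose, the force, the opening and the grip force at its end, in the units of the state.
- monitor.observe(): the state, without advancing time (a new reading comes with each control period).
- grab_frame(name): name is "scene" or "top" or "wrist"; returns the picture (480x640x3 uint8, blue, green, red); there is no depth.
- camera_model(name): a dict with "vfov" (degrees; the focal length in pixels is half the picture's height over the tangent of half this angle, whatever the lens; pixels are square), "cx", "cy" (the principal point, pixels), "R" (3x3) and "t" (3): a world point X has camera coordinates R X + t; the wrist camera has in their place "T_tool_cam" (4x4, takes a point from camera to tool coordinates, whose origin is the TCP and whose axes are the flange's). Camera axes: x right, y down, z forward; pixel columns grow to the right and rows downward; lengths in m; the calibration is good to about 2 mm. The wrist camera is an equidistant fisheye: a pixel r from the principal point sees the ray r / f radians off the axis. A picture is of the moment at which its call begins: read the wrist's pose just before it. camera_model takes no time and is no camera call.
- bot.job_done(): hands the job in; it is judged then, once.
The state is a dict: "clock": time; "qpos": joint angles; "qd": joint speeds; "joint_efforts": joint torques, N m; "position": TCP position; "tool_rot": TCP orientation; "force": force on the tool from outside, world axes, zero at the start; "moment": the same for the moment, N m; "grip_width": finger opening in m; "finger_force": force on a finger pad.
Only numpy, scipy, OpenCV 4.12 (cv2) and the standard library are available. Lean on these libraries where they do the work, as an engineer would, in place of code of your own. Each camera call takes 0.05 s, during which the arm holds its last target. There are 200 camera calls.

TASK

The four glass blanks stand on their rubber pads in the order they were ground; put them into the four bays of the lipped steel rack, one to a bay, in reverse order for polishing: as the robot sees it facing the bench, the leftmost blank goes into the rightmost bay, the second from the left into the second bay from the right, and so on. Lift each over the lip and set it down gently, upright and flat on the floor of its bay; this is glass, so do not drop a blank or knock one against another.

Things in the scene. Friction and masses are not known exactly. Their poses are not given: they have to be found in the camera images.
- blank_round: The round cast-glass blank, frosted pale grey-green from grinding: plain round cylinder 50 mm in diameter; 0.30 kg (about). 62 mm high. Loose, upright, near the middle of its rubber pad at the start, turned within 0.2 rad of the pad. Origin: centre of its underside; z up.
- blank_square: The square cast-glass blank, frosted pale grey-green from grinding: square block, 46 mm by 46 mm, sides along its own x and y; 0.33 kg (about). 62 mm high. Loose, upright, near the middle of its rubber pad at the start, turned within 0.2 rad of the pad. Origin: centre of its underside; z up.
- blank_hexagon: The hexagon cast-glass blank, frosted pale grey-green from grinding: six-sided prism, 48 mm across flats (55 mm across corners), one pair of flats facing its own +x and -x; 0.31 kg (about). 62 mm high. Loose, upright, near the middle of its rubber pad at the start, turned within 0.2 rad of the pad. Origin: centre of its underside; z up.
- blank_stepped: The stepped cast-glass blank, frosted pale grey-green from grinding: round stopper blank: a foot 56 mm in diameter and 20 mm high, above it a neck 34 mm in diameter up to the full height (grip the neck); 0.22 kg (about). 62 mm high. Loose, upright, near the middle of its rubber pad at the start, turned within 0.2 rad of the pad. Origin: centre of its underside; z up.
- pad_round: Fixed black rubber pad under the round blank at the start: 70 mm square, 6 mm thick. The four pads look alike and lie in one straight row at 80 mm pitch along their y axis (+y to the robot's left), on a fixed plywood board 90 x 340 x 10 mm lying flat on the bench. Origin: centre of its underside, 10 mm above the bench; pad top 16 mm above the bench.
- pad_square: Fixed black rubber pad under the square blank at the start: 70 mm square, 6 mm thick. The four pads look alike and lie in one straight row at 80 mm pitch along their y axis (+y to the robot's left), on a fixed plywood board 90 x 340 x 10 mm lying flat on the bench. Origin: centre of its underside, 10 mm above the bench; pad top 16 mm above the bench.
- pad_hexagon: Fixed black rubber pad under the hexagon blank at the start: 70 mm square, 6 mm thick. The four pads look alike and lie in one straight row at 80 mm pitch along their y axis (+y to the robot's left), on a fixed plywood board 90 x 340 x 10 mm lying flat on the bench. Origin: centre of its underside, 10 mm above the bench; pad top 16 mm above the bench.
- pad_stepped: Fixed black rubber pad under the stepped blank at the start: 70 mm square, 6 mm thick. The four pads look alike and lie in one straight row at 80 mm pitch along their y axis (+y to the robot's left), on a fixed plywood board 90 x 340 x 10 mm lying flat on the bench. Origin: centre of its underside, 10 mm above the bench; pad top 16 mm above the bench.
- rack: Fixed steel rack with dark lips, 92 (x) x 324 (y) mm, empty. Floor 6 mm thick. Lip all round and 3 dividers, 4 mm thick, rise 20 mm above the floor: a row of 4 bays, each 84 (x) x 76 (y) mm inside, centred at y = 120, 40, -40, -120 mm, x = 0. Origin: centre of underside, on the bench; +x away from the robot, +y to its left, within 0.12 rad. About 190 mm nearer or farther than the pads.
There are look-alikes about, which are no part of the job. Leave any red look-alike of the blank_hexagon alone. Leave any orange look-alike of the blank_stepped alone.

How it is judged:
By the outcome, as a careful person would: the job done as asked, in the order asked, and still so for the second after the job is handed in, with the robot touching nothing.
It also fails if it takes over 96 s, if anything falls off the work surface, if the arm or the gripper's body presses on something with over 40 N, if the wrist force passes 120 N, or if a joint passes its speed limit or range.

## Working session

There is one attempt and no reset: what is moved stays moved. The work goes in short steps, Python scripts to look and compute and a tool call to move; the robot and the scene stay as the last step left them, time stands still between calls to the robot, and variables do not carry over. Pictures are saved under pics/ and viewed, at most 14 in all, crops included, and the job is handed in when it is done.

Besides the shell and the picture viewer there is one more tool, called after "Call:" as name(argument=value, ...), one argument or row to a line, values as JSON. move_arm: Moves the arm, as the interface text tells. Its arguments: {"type":"object","properties":{"moves":{"type":"array","items":{"type":"array","items":{"type":"number"}}},"gripper":{"type":"number"},"newtons":{"type":"number"}},"required":["moves"]}

```bash
mkdir -p pics; python3 - <<'E'
from workcell import monitor, grab_frame, camera_model, bot
import cv2
for n in("top","scene"):
    cv2.imwrite(f"pics/{n}0.png",grab_frame(n)); print(n,camera_model(n))
print(camera_model("wrist"));print(monitor.observe())
E
```

```text
top {'vfov': 45.70396564804497, 'cx': 320.70361621847553, 'cy': 239.28033320682567, 'R': array([[-0.0986584 , -0.99510693,  0.00535826],
       [-0.96938817,  0.09488917, -0.22645666],
       [ 0.22484015, -0.02753609, -0.9740065 ]]), 't': array([0.01518489, 0.50889793, 0.78175103])}
scene {'vfov': 53.44989949749741, 'cx': 316.93847748977214, 'cy': 232.08488632047508, 'R': array([[-0.18197101,  0.98313492, -0.0182287 ],
       [ 0.59918065,  0.09616688, -0.79481726],
       [-0.7796596 , -0.15555598, -0.60657501]]), 't': array([ 0.09332524, -0.2626143 ,  1.13071168])}
{'vfov': 65.70646984690485, 'cx': 318.76878978225096, 'cy': 244.97111513267376, 'T_tool_cam': array([[ 9.30189799e-04, -9.47549372e-01, -3.19608076e-01,
         8.18029732e-02],
       [ 9.99999334e-01,  1.09976663e-03, -3.50097537e-04,
        -1.65439606e-03],
       [ 6.83228997e-04, -3.19607537e-01,  9.47549764e-01,
        -1.28082512e-01],
       [ 0.00000000e+00,  0.00000000e+00,  0.00000000e+00,
         1.00000000e+00]])}
{'clock': 0.1, 'qpos': array([ 1.09087324,  0.52197356, -0.03634312,  1.59993076,  0.02117039,
        1.02109232, -0.1127916 ]), 'qd': array([ 0.00014642, -0.0025425 , -0.00152184, -0.00145237, -0.00058048,
        0.00051562,  0.00073222]), 'joint_efforts': array([ 4.80683899e-03, -9.28488994e+01,  1.98416568e+00, -3.70529187e+01,
        1.81520381e-02,  5.39917804e-03, -8.86320367e-05]), 'position': array([ 0.24884692, -0.57301913,  0.24477841]), 'tool_rot': array([-3.14057266e+00,  3.75619053e-05,  4.09718283e-01]), 'force': array([-0.72760005, -0.25893863, -0.4768237 ]), 'moment': array([-0.01418068,  0.02913794,  0.0837818 ]), 'finger_force': 0.0, 'grip_width': 0.08509773505663426}
```

View pics/top0.png

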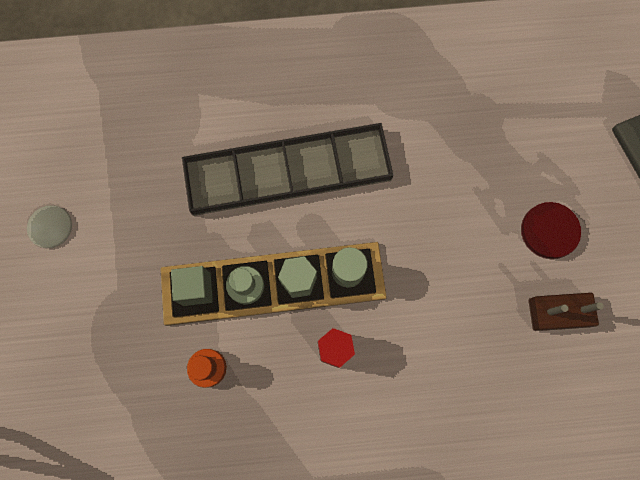

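View pics/scene0.png

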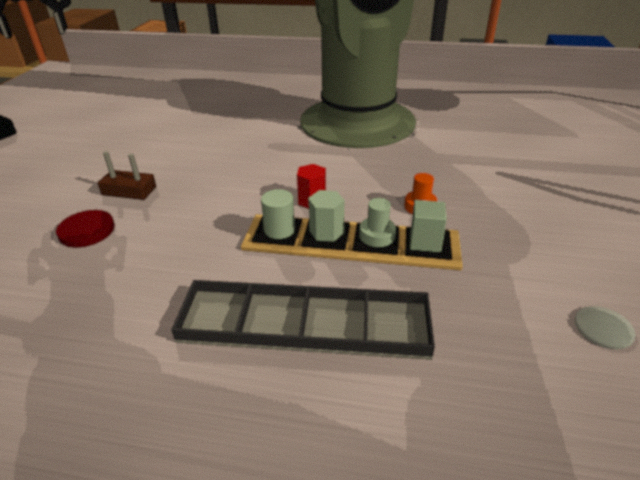

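The top view (image left is +y) shows the pad row, left to right: square (191,286), stepped (244,285), hexagon (297,277), round (349,267). The rack is beyond it, with corners near (184,158), (382,125), (392,178) and (192,213). Two candidates are not the job: the red hexagon (337,348) and the orange stepped (206,368). The pale green ones on the pads fit the description. Next I'll crop and measure.

```bash
cat > h.py <<'E'
from workcell import monitor, grab_frame, camera_model, bot
import cv2, numpy as np
from scipy.spatial.transform import Rotation as Ro
def ray(name,uv,z,st=None):
    c=camera_model(name); f=240/np.tan(np.radians(c["vfov"]/2))
    p=(np.atleast_2d(uv).astype(float)-[c["cx"],c["cy"]])/f
    if name=="wrist":
        r=np.linalg.norm(p,axis=1,keepdims=True)+1e-12
        d=np.hstack([p/r*np.sin(r),np.cos(r)])
        T=np.array(c["T_tool_cam"]); R=Ro.from_euler("xyz",st["tool_rot"]).as_matrix()
        o=R@T[:3,3]+st["position"]; d=d@(R@T[:3,:3]).T
    else:
        d=np.hstack([p,np.ones((len(p),1))])@c["R"]; o=-c["R"].T@c["t"]
    return o+d*((z-o[2])/d[:,2:])
E
python3 - <<'E'
from h import *
im=cv2.imread("pics/top0.png")
crop=cv2.resize(im[110:390,150:400],None,fx=2,fy=2,interpolation=cv2.INTER_NEAREST);cv2.imwrite("pics/crop1.png",crop)
for u,v in[(180,285),(191,300),(349,265),(349,282),(297,275),(297,293),(240,279),(255,292),(244,268)]:print(u,v,im[v,u],cv2.cvtColor(im,cv2.COLOR_BGR2HSV)[v,u])
# rack outline
g=im.max(2); m=((g<75)).astype(np.uint8); m[:110]=0;m[225:]=0;m[:,:170]=0;m[:,405:]=0
m=cv2.morphologyEx(m,cv2.MORPH_OPEN,np.ones((2,2)))
c=max(cv2.findContours(m,0,1)[0],key=cv2.contourArea)
P=ray("top",c[:,0],.026)[:,:2].astype(np.float32)*1000
print("rack",cv2.minAreaRect(P))
h=cv2.cvtColor(im,cv2.COLOR_BGR2HSV); m=cv2.inRange(h,(12,90,90),(28,255,255));m[:,:150]=0;m[:,400:]=0;m[:230]=0;m[335:]=0
c=cv2.convexHull(np.vstack([k for k in cv2.findContours(m,0,1)[0] if cv2.contourArea(k)>8]))
print("board",cv2.minAreaRect(ray("top",c[:,0],.010)[:,:2].astype(np.float32)*1000))
E
```

```text
180 285 [ 93 125 117] [ 38  65 125]
191 300 [36 50 49] [32 71 50]
349 265 [112 146 137] [ 38  59 146]
349 282 [47 61 63] [26 65 63]
297 275 [113 145 134] [ 40  56 145]
297 293 [47 64 60] [37 68 64]
240 279 [107 143 136] [ 36  64 143]
255 292 [75 99 93] [38 62 99]
244 268 [100 126 119] [ 38  53 126]
rack ((633.1902465820312, 3.668212890625), (99.23990631103516, 323.4634704589844), 4.9146552085876465)
board ((458.75067138671875, 44.34449005126953), (90.0528335571289, 340.0006408691406), 1.168893575668335)
```

View pics/crop1.png

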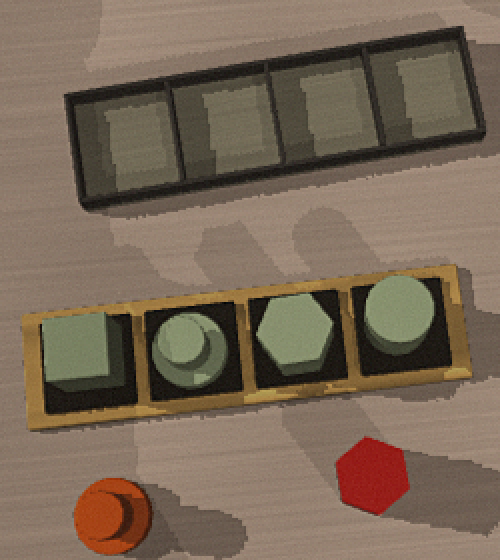

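The crop confirms the pale green pieces on the pads in the order square, stepped, hexagon, round. The red (372,475 in the crop) and orange (112,515) look-alikes stand off the board. Next I'll find the top-face centres.

```bash
python3 - <<'E'
from h import *
im=cv2.imread("pics/top0.png"); V=im.max(2)
from math import *
for n,(u,v),t in[("square",(185,282),108),("stepped",(240,279),130),("hex",(297,275),118),("round",(349,263),118)]:
    m=(cv2.GaussianBlur(V,(3,3),0)>t).astype(np.uint8); m2=np.zeros_like(m); m2[v-32:v+32,u-30:u+30]=m[v-32:v+32,u-30:u+30]
    h=cv2.cvtColor(im,cv2.COLOR_BGR2HSV)[...,0]; m2[(h<30)]=0
    m2=cv2.morphologyEx(m2,cv2.MORPH_OPEN,np.ones((3,3)))
    _,l=cv2.connectedComponents(m2); m2=(l==l[v,u]).astype(np.uint8)
    c=max(cv2.findContours(m2,0,1)[0],key=cv2.contourArea)
    P=ray("top",c[:,0],.078)[:,:2].astype(np.float32)*1000
    M=cv2.moments(P[:,None]); print(n,"area",M["m00"],"cen",M["m10"]/M["m00"],M["m01"]/M["m00"],"rect",cv2.minAreaRect(P),"circ",cv2.minEnclosingCircle(P))
    if n=="hex":
        q=cv2.approxPolyDP(c,3,True)[:,0]; print(ray("top",q,.078)[:,:2]*1000)
a=radians(1.17)
for y in(120,40,-40,-120): print("pad",458.75-sin(a)*y,44.34+cos(a)*y)
a=radians(4.91)
for y in(120,40,-40,-120): print("bay",636.7-sin(a)*y,3.9+cos(a)*y)
E
```

```text
square area 1762.7505500002299 cen 459.1708133679229 159.84361387387423 rect ((459.190673828125, 159.9475555419922), (43.56209945678711, 43.500335693359375), 1.0386265516281128) circ ((458.80230712890625, 160.12071228027344), 29.957670211791992)
stepped area 690.5793311164598 cen 457.95386518718743 82.464450327817 rect ((458.281005859375, 78.79034423828125), (31.052349090576172, 34.22955322265625), 14.39130973815918) circ ((457.7485656738281, 80.06925964355469), 18.96760368347168)
hex area 1796.1157920464993 cen 456.44204661620597 4.520152488761303 rect ((456.4534606933594, 4.79107666015625), (46.8397102355957, 51.01814651489258), 3.911181926727295) circ ((456.4908447265625, 4.161418914794922), 26.291088104248047)
[[479.84925927  -7.9050888 ]
 [478.01031657  18.05926133]
 [453.10778602  30.13096829]
 [433.13242429  16.22792615]
 [438.85949011 -12.62987578]
 [461.13713765 -20.45732311]]
round area 1694.1108712350251 cen 463.8491647061605 -71.22082656637633 rect ((463.6208801269531, -70.87725830078125), (45.727638244628906, 46.4278564453125), 84.05779266357422) circ ((463.85101318359375, -71.21121978759766), 24.02710723876953)
pad 456.2997280286239 164.31498142223774
pad 457.93324267620795 84.33166047407926
pad 459.56675732379205 4.348339525920757
pad 461.2002719713761 -75.63498142223773
bay 626.4291019726525 123.45964475403827
bay 633.2763673242175 43.75321491801275
bay 640.1236326757826 -35.953214918012755
bay 646.9708980273476 -115.65964475403825
```

Call:
move_arm(
  moves=[
    [20,60,0,-0.18],
    [40,120,0,-0.36],
    [60,180,0,-0.54],
    [80,240,0,-0.72],
    [100,300,0,-0.9],
    [120,360,0,-1.08],
    [140,420,0,-1.26],
    [150,460,0,-1.44],
    [150,500,0,-1.62],
    [150,500,0,-1.8],
    [150,500,0,-1.96],
    [150,500,0,-1.96],
  ],
  gripper=1,
)

```text
clock: 1.6
position: [0.3947, -0.0862, 0.2378]
tool_rot: [3.117, 0.02, -1.199]
force: [0.3, -1.0, -0.1]
grip_width: 0.0852
finger_force: 0.0
```

Call:
move_arm(
  moves=[
    [15,60,0,0],
    [30,120,0,0],
    [45,180,0,0],
    [60,233,0,0],
    [60,233,0,0],
    [60,233,0,0],
    [60,233,0,0],
    [60,233,0,0],
  ],
)

```text
clock: 2.6
position: [0.4547, 0.1453, 0.238]
tool_rot: [3.118, 0.021, -1.199]
force: [-0.4, -0.7, 0.1]
grip_width: 0.0854
finger_force: 0.0
```

```bash
python3 - <<'E'
from h import *
st=monitor.observe(); im=grab_frame("wrist"); cv2.imwrite("pics/w1.png",im); print(st["position"],st["tool_rot"],st["qpos"],st["clock"])
E
```

```text
[0.45466531 0.14526586 0.23802592] [ 3.11787897  0.02111896 -1.1992147 ] [-1.21966195  0.58050412  1.16048947  2.00100383 -0.64828415  1.02294969
 -2.50582067] 2.6
```

View pics/w1.png

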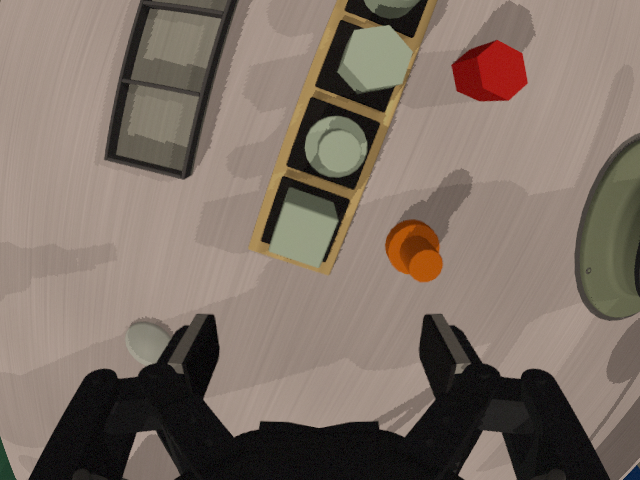

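The wrist view shows the square (303,230), stepped (336,147), hexagon (375,60) and the rack at upper left. Joint 7 has reached its limit with this turn direction, so I'll use the half-turn-equivalent yaw (+1.59).

Call:
move_arm(
  moves=[
    [0,0,0,0.18],
    [0,0,0,0.36],
    [0,0,0,0.54],
    [0,0,0,0.72],
    [0,0,0,0.9],
    [0,0,0,1.08],
    [0,0,0,1.26],
    [0,0,0,1.44],
    [0,0,0,1.62],
    [0,0,0,1.8],
    [0,0,0,1.98],
    [0,0,0,2.16],
  ],
)

```text
clock: 4.15
position: [0.4549, 0.1455, 0.2384]
tool_rot: [3.117, 0.019, 0.967]
force: [0.5, 0.3, 0.4]
grip_width: 0.0852
finger_force: 0.0
```

```bash
python3 - <<'E'
from h import *
st=monitor.observe(); print(st["position"],st["tool_rot"],st["qpos"],st["clock"])
E
```

```text
[0.45490869 0.14554489 0.23835086] [3.11744333 0.01877082 0.96714963] [-0.91364637  0.3433388   0.58449877  2.00565343 -0.20714159  0.85843229
 -0.82313189] 4.15
```

Call:
move_arm(
  moves=[
    [4,14,0,0.18],
    [4,14,0,0.36],
    [4,14,0,0.54],
    [4,14,0,0.62],
    [4,14,0,0.62],
    [4,14,0,0.62],
    [4,14,0,0.62],
  ],
)

```text
clock: 5.03
position: [0.4588, 0.1603, 0.2379]
tool_rot: [3.117, 0.02, 1.581]
force: [0.1, 0.1, -0.1]
grip_width: 0.0854
finger_force: 0.0
```

```bash
python3 - <<'E'
from h import *
st=monitor.observe(); print(st["position"],st["tool_rot"],st["qpos"],st["clock"])
R=Ro.from_euler("xyz",st["tool_rot"]).as_matrix(); print(R)
im=grab_frame("wrist"); cv2.imwrite("pics/w2.png",im)
E
```

```text
[0.45881611 0.16028849 0.23788023] [3.11739867 0.02005068 1.5813168 ] [-0.81571205  0.32620448  0.42640968  1.99366345 -0.14134034  0.83954481
 -0.30557137] 5.025
[[-0.01051817  0.99964691  0.02440114]
 [ 0.99974366  0.0110022  -0.01978785]
 [-0.02004933  0.02418676 -0.99950639]]
```

View pics/w2.png

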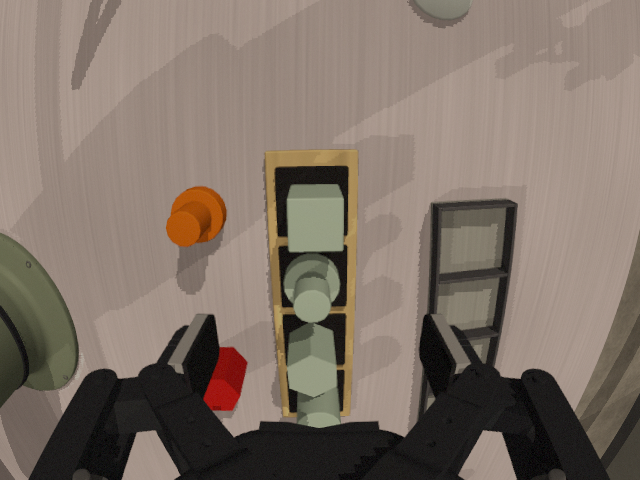

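The wrist view shows the square (315,217), stepped neck top (312,305) and hexagon (312,360) in line with the jaws. Next I'll check the top-face centres from here.

```bash
python3 - <<'E'
from h import *
im=cv2.imread("pics/w2.png");V=cv2.GaussianBlur(im,(3,3),0).max(2)
for v in range(182,256,4):print(v,V[v,316],end=" ")
print()
for v in range(255,330,4):print(v,V[v,312],end=" ")
st=dict(position=[.45882,.16029,.23788],tool_rot=[3.1174,.02005,1.5813])
print()
for n,(u,v),t in[("square",(316,225),133),("stepped",(312,305),0)]:
    e=cv2.Canny(im,25,60)
    print(n,[c for c in range(u-40,u+40) if e[v,c]])
    print([c for c in range(v-50,v+45) if e[c,u]])
c=camera_model("wrist")
print(ray("wrist",[[316,195],[316,250],[287,222],[344,222],[312,305],[294,305],[330,305],[312,322]],.078,st)*1000)
E
```

```text
182 26 186 128 190 129 194 129 198 153 202 158 206 157 210 157 214 157 218 158 222 157 226 157 230 157 234 157 238 157 242 156 246 156 250 143 254 68 
255 74 259 85 263 121 267 117 271 93 275 79 279 129 283 130 287 131 291 161 295 158 299 158 303 157 307 156 311 156 315 156 319 155 323 89 327 92 
square [276, 287, 343, 347, 351, 352, 353]
[184, 198, 251, 254, 260, 265]
stepped [274, 275, 276, 277, 278, 281, 293, 331, 345]
[260, 268, 271, 276, 290, 322, 333, 334, 335]
[[459.13840327 185.36768641  78.        ]
 [459.58382852 139.27642739  78.        ]
 [436.08806479 163.17221464  78.        ]
 [481.87992311 163.37840186  78.        ]
 [456.53818162  87.73330903  78.        ]
 [440.74665262  87.67441588  78.        ]
 [472.34294389  87.69807525  78.        ]
 [456.60354627  70.15616544  78.        ]]
```

Call:
move_arm(
  moves=[
    [0,0,-50,0],
    [0,0,-100,0],
    [0,0,-140,0],
    [0,0,-165,0],
    [0,0,-182,0],
    [0,0,-182,0],
  ],
)

```text
clock: 5.82
position: [0.4583, 0.1601, 0.0549]
tool_rot: [3.119, 0.021, 1.582]
force: [0.1, -0.0, 0.7]
grip_width: 0.0855
finger_force: 0.0
```

Call:
move_arm(
  moves=[
    [0,0,0,0],
    [0,0,0,0],
    [0,0,0,0],
    [0,0,0,0],
    [0,0,0,0],
    [0,0,0,0],
    [0,0,0,0],
    [0,0,0,0],
  ],
  gripper=0.3,
  newtons=35,
)

```text
clock: 6.82
position: [0.4592, 0.1607, 0.0566]
tool_rot: [3.117, 0.019, 1.583]
force: [-0.9, -1.3, 9.5]
grip_width: 0.0456
finger_force: 34.4
```

Call:
move_arm(
  moves=[
    [0,0,10,0],
    [0,0,45,0],
    [0,0,90,0],
    [20,-20,95,0],
    [55,-60,95,0.02],
    [95,-110,95,0.04],
    [130,-160,95,0.06],
    [160,-210,95,0.07],
    [180,-250,95,0.07],
    [188,-271,95,0.07],
    [188,-276,95,0.07],
    [188,-276,95,0.07],
  ],
)

```text
clock: 8.32
position: [0.6464, -0.1146, 0.1509]
tool_rot: [3.118, 0.02, 1.653]
force: [0.4, -0.1, -2.2]
grip_width: 0.0455
finger_force: 37.3
```

Call:
move_arm(
  moves=[
    [0,0,-35,0],
    [0,0,-65,0],
    [0,0,-85,0],
    [0,0,-92,0],
    [0,0,-96,0],
    [0,0,-98,0],
    [0,0,-98,0],
    [0,0,-98,0],
  ],
)

```text
clock: 9.32
position: [0.647, -0.1156, 0.0532]
tool_rot: [3.117, 0.02, 1.653]
force: [0.2, 0.6, -2.8]
grip_width: 0.0458
finger_force: 37.2
```

```bash
python3 - <<'E'
from h import *
st=monitor.observe(); print(st["position"],st["tool_rot"],st["qpos"],st["force"])
a,b=grab_frame("scene"),grab_frame("top")
cv2.imwrite("pics/s3.png",np.hstack([cv2.resize(a[170:370,160:480],None,fx=1.2,fy=1.2),cv2.resize(b[100:340,160:420],(390,240))]))
E
```

```text
[ 0.64700217 -0.11564528  0.05323154] [3.11694249 0.02025759 1.65267568] [-0.09094788  0.81772281  0.26506734  1.66818242 -0.28844313  0.66559451
  0.3988366 ] [ 0.15177827  0.61503544 -2.84614013]
```

View pics/s3.png

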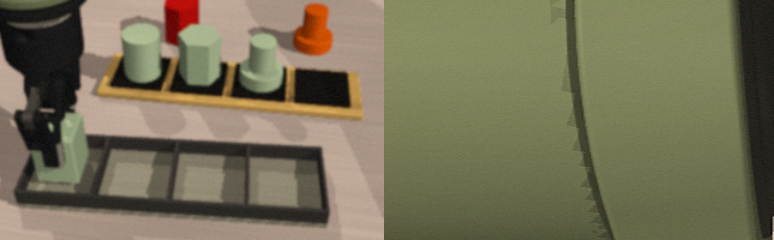

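The square (crop 60,150) is inside the rightmost bay, about 7 mm above the floor. I'll lower it slowly.

Call:
move_arm(
  moves=[
    [0,0,-2,0],
    [0,0,-4,0],
    [0,0,-5,0],
    [0,0,-6,0],
    [0,0,-6,0],
    [0,0,-6,0],
  ],
)

```text
clock: 10.18
position: [0.6468, -0.1156, 0.0468]
tool_rot: [3.118, 0.02, 1.653]
force: [0.9, -0.7, -2.7]
grip_width: 0.0457
finger_force: 37.4
```

Call:
move_arm(
  moves=[
    [0,0,-0.5,0],
    [0,0,-1,0],
    [0,0,-1.5,0],
    [0,0,-1.5,0],
  ],
)

```text
clock: 10.68
position: [0.6469, -0.1157, 0.0466]
tool_rot: [3.117, 0.02, 1.653]
force: [-7.2, 2.7, 21.8]
grip_width: 0.0456
finger_force: 40.4
```

Call:
move_arm(
  moves=[
    [0,0,0.5,0],
    [0,0,0.5,0],
  ],
)

```text
clock: 10.92
position: [0.6468, -0.1156, 0.0466]
tool_rot: [3.117, 0.02, 1.653]
force: [-5.2, 2.7, 12.5]
grip_width: 0.0455
finger_force: 39.3
```

Call:
move_arm(
  moves=[
    [0,0,0,0],
    [0,0,0,0],
    [0,0,0,0],
    [0,0,0,0],
  ],
  gripper=0.78,
)

```text
clock: 11.42
position: [0.6468, -0.1156, 0.0457]
tool_rot: [3.118, 0.02, 1.653]
force: [0.6, -0.1, -0.0]
grip_width: 0.0669
finger_force: 0.0
```

Call:
move_arm(
  moves=[
    [0,0,20,0],
    [0,0,60,0],
    [0,0,110,0],
    [0,0,130,0],
    [-25,20,130,0],
    [-75,60,130,0],
    [-125,110,130,0],
    [-165,160,130,0],
    [-185,190,130,-0.02],
    [-190,200,130,-0.06],
    [-190,202,130,-0.07],
    [-190,202,130,-0.07],
  ],
)

```text
clock: 12.92
position: [0.4572, 0.0859, 0.176]
tool_rot: [3.117, 0.02, 1.583]
force: [-0.0, -0.2, 0.3]
grip_width: 0.0666
finger_force: 0.0
```

```bash
python3 - <<'E'
from h import *
st=monitor.observe(); print(st["position"],st["tool_rot"],st["clock"])
a,w=grab_frame("scene"),grab_frame("wrist")
np.savez("w4.npz",p=st["position"],r=st["tool_rot"]);cv2.imwrite("pics/w4raw.png",w)
cv2.imwrite("pics/s4.png",np.hstack([cv2.resize(a[170:370,160:480],(384,240)),cv2.resize(w[100:400,160:560],(400,300))[:240]]))
V=cv2.GaussianBlur(w,(3,3),0)
e=cv2.Canny(w,25,60);cv2.imwrite("pics/e4.png",e)
E
```

```text
[0.45722324 0.08594473 0.17604882] [3.11712189 0.02019563 1.58280778] 12.925
```

View pics/s4.png

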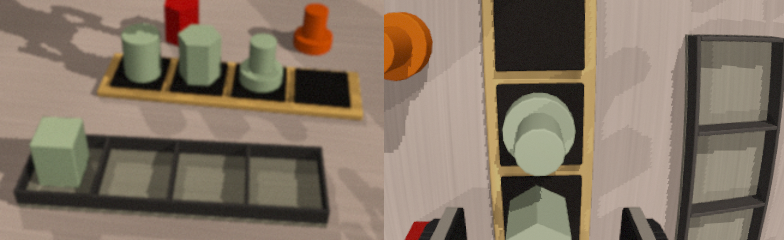

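The square stands flat in the rightmost bay (60,150). The wrist crop shows the stepped neck at about (540,150), which is raw pixel (316,251).

```bash
python3 - <<'E'
from h import *
w=cv2.imread("pics/w4raw.png");d=np.load("w4.npz");st=dict(position=d["p"],tool_rot=d["r"])
m=((cv2.GaussianBlur(w,(3,3),0).max(2)>146)).astype(np.uint8);m2=np.zeros_like(m);m2[222:285,285:348]=m[222:285,285:348]
c=max(cv2.findContours(m2,0,1)[0],key=cv2.contourArea)
P=ray("wrist",c[:,0],.078,st)[:,:2].astype(np.float32)*1000
print(cv2.minAreaRect(P),cv2.minEnclosingCircle(P),P.min(0),P.max(0))
E
```

```text
((456.8190612792969, 88.9244384765625), (41.058502197265625, 35.86455535888672), 0.445804238319397) ((457.1927490234375, 88.64989471435547), 26.345529556274414) [436.41742  71.08782] [477.48187 107.0072 ]
```

Call:
move_arm(
  moves=[
    [0,1.5,-40,0],
    [0,1.5,-80,0],
    [0,1.5,-105,0],
    [0,1.5,-117,0],
    [0,1.5,-117,0],
    [0,1.5,-117,0],
  ],
)

```text
clock: 13.78
position: [0.4573, 0.0879, 0.0596]
tool_rot: [3.116, 0.02, 1.582]
force: [-0.1, -0.9, 0.5]
grip_width: 0.0662
finger_force: 0.0
```

Call:
move_arm(
  moves=[
    [0,0,0,0],
    [0,0,0,0],
    [0,0,0,0],
    [0,0,0,0],
    [0,0,0,0],
    [0,0,0,0],
    [0,0,0,0],
  ],
  gripper=0.15,
  newtons=35,
)

```text
clock: 14.65
position: [0.457, 0.0881, 0.0595]
tool_rot: [3.117, 0.02, 1.583]
force: [-2.4, -0.5, 14.3]
grip_width: 0.0332
finger_force: 33.4
```

Call:
move_arm(
  moves=[
    [0,0,10,0],
    [0,0,45,0],
    [0,0,90,0],
    [25,-15,95,0],
    [70,-45,95,0.02],
    [115,-75,95,0.04],
    [155,-103,95,0.06],
    [177,-119,95,0.07],
    [183,-124,95,0.07],
    [183,-124,95,0.07],
    [183,-124,95,0.07],
  ],
)

```text
clock: 16.02
position: [0.6391, -0.0351, 0.1539]
tool_rot: [3.118, 0.02, 1.654]
force: [0.2, 0.8, -1.9]
grip_width: 0.0333
finger_force: 35.7
```

Call:
move_arm(
  moves=[
    [0,0,-35,0],
    [0,0,-65,0],
    [0,0,-85,0],
    [0,0,-94,0],
    [0,0,-99,0],
    [0,0,-101,0],
    [0,0,-102,0],
    [0,0,-103,0],
    [0,0,-103,0],
    [0,0,-103,0],
  ],
)

```text
clock: 17.27
position: [0.6399, -0.0361, 0.0509]
tool_rot: [3.117, 0.02, 1.653]
force: [0.4, 0.1, -1.7]
grip_width: 0.033
finger_force: 35.8
```

Call:
move_arm(
  moves=[
    [0,0,-0.5,0],
    [0,0,-1,0],
    [0,0,-1,0],
  ],
)

```text
clock: 17.65
position: [0.6398, -0.0361, 0.0498]
tool_rot: [3.118, 0.02, 1.653]
force: [0.4, 0.2, -1.7]
grip_width: 0.0331
finger_force: 35.9
```

Call:
move_arm(
  moves=[
    [0,0,-0.5,0],
    [0,0,-1,0],
    [0,0,-1.5,0],
    [0,0,-1.5,0],
  ],
)

```text
clock: 18.15
position: [0.6401, -0.0361, 0.0495]
tool_rot: [3.117, 0.02, 1.653]
force: [-5.8, 0.8, 20.1]
grip_width: 0.033
finger_force: 39.2
```

Call:
move_arm(
  moves=[
    [0,0,0.8,0],
    [0,0,0.8,0],
  ],
)

```text
clock: 18.4
position: [0.6399, -0.0361, 0.0496]
tool_rot: [3.117, 0.02, 1.653]
force: [-2.4, 0.6, 10.1]
grip_width: 0.033
finger_force: 37.3
```

Call:
move_arm(
  moves=[
    [0,0,0,0],
    [0,0,0,0],
    [0,0,0,0],
    [0,0,0,0],
  ],
  gripper=0.65,
)

```text
clock: 18.9
position: [0.6398, -0.0361, 0.049]
tool_rot: [3.118, 0.02, 1.653]
force: [-0.0, -0.7, 0.3]
grip_width: 0.0555
finger_force: 0.0
```

Call:
move_arm(
  moves=[
    [0,0,20,0],
    [0,0,60,0],
    [0,0,110,0],
    [0,0,130,0],
    [-30,8,130,0],
    [-85,20,130,0],
    [-140,33,130,0],
    [-175,40,130,0],
    [-184,41,130,-0.015],
    [-184,41,130,-0.015],
    [-184,41,130,-0.015],
  ],
)

```text
clock: 20.27
position: [0.4569, 0.0047, 0.1794]
tool_rot: [3.117, 0.02, 1.638]
force: [1.4, 0.4, -0.2]
grip_width: 0.0552
finger_force: 0.0
```

```bash
python3 - <<'E'
from h import *
st=monitor.observe(); print(st["position"],st["tool_rot"],st["clock"])
a,w=grab_frame("scene"),grab_frame("wrist")
np.savez("w5.npz",p=st["position"],r=st["tool_rot"]);cv2.imwrite("pics/w5raw.png",w)
cv2.imwrite("pics/s5.png",np.hstack([cv2.resize(a[170:370,160:480],(384,240)),w[150:390,160:560]]))
m=((cv2.GaussianBlur(w,(3,3),0).max(2)>146)).astype(np.uint8);m2=np.zeros_like(m);m2[205:310,265:370]=m[205:310,265:370]
c=max(cv2.findContours(m2,0,1)[0],key=cv2.contourArea)
P=ray("wrist",c[:,0],.078,st)[:,:2].astype(np.float32)*1000
print(cv2.minAreaRect(P),cv2.minEnclosingCircle(P),ray("wrist",cv2.approxPolyDP(c,5,True)[:,0],.078,st)[:,:2]*1000)
E
```

```text
[0.45693676 0.00474393 0.17940793] [3.11652854 0.02029352 1.63760531] 20.275
((459.01812744140625, -1.1919403076171875), (72.10216522216797, 75.22728729248047), 3.10602068901062) ((459.08465576171875, -2.418081521987915), 51.22118377685547) [[423.08980964  34.02314006]
 [425.05805083 -40.70371562]
 [430.72005751 -40.30159154]
 [431.47562955 -10.17819521]
 [457.69547442 -21.29471486]
 [483.97425156  -9.36548871]
 [487.01441989 -37.18563376]
 [497.05428589 -36.79694792]
 [488.221292    38.06170593]
 [484.49954195  36.48197136]
 [482.38510216  -7.2344596 ]
 [478.91203537  20.76102901]
 [471.16991385  34.91463362]
 [455.87928495  35.8891061 ]
 [434.47654706  19.42862577]
 [431.34302037  -5.09928634]
 [428.80531202  34.32407075]]
```

View pics/s5.png

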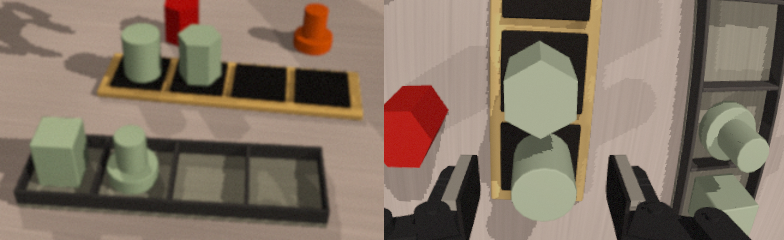

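The stepped blank stands in its bay (scene crop 130,165), and the hexagon is centred under the jaws at crop (541,85). The red look-alike's nearest edge is about 60 mm from the hexagon's centre, so a 64 mm opening clears it.

Call:
move_arm(
  moves=[
    [0,1,0,0],
    [0,1,-20,0],
    [0,1,-60,0],
    [0,1,-95,0],
    [0,1,-115,0],
    [0,1,-123,0],
    [0,1,-123,0],
    [0,1,-123,0],
  ],
  gripper=0.76,
)

```text
clock: 21.38
position: [0.4563, 0.006, 0.0568]
tool_rot: [3.116, 0.02, 1.638]
force: [0.1, 0.1, -0.7]
grip_width: 0.0651
finger_force: 0.0
```

Call:
move_arm(
  moves=[
    [0,0,0,0],
    [0,0,0,0],
    [0,0,0,0],
    [0,0,0,0],
    [0,0,0,0],
    [0,0,0,0],
    [0,0,0,0],
  ],
  gripper=0.3,
  newtons=35,
)

```text
clock: 22.25
position: [0.4563, 0.0061, 0.0568]
tool_rot: [3.116, 0.02, 1.638]
force: [-0.8, -0.3, 9.5]
grip_width: 0.0478
finger_force: 37.5
```

Call:
move_arm(
  moves=[
    [0,0,10,0],
    [0,0,45,0],
    [0,0,90,0],
    [25,5,95,0],
    [70,15,95,0],
    [115,25,95,0.015],
    [152,33,95,0.015],
    [172,37,95,0.015],
    [177,38,95,0.015],
    [177,38,95,0.015],
    [177,38,95,0.015],
  ],
)

```text
clock: 23.62
position: [0.632, 0.0437, 0.1514]
tool_rot: [3.118, 0.02, 1.652]
force: [0.5, 0.3, -3.3]
grip_width: 0.0477
finger_force: 37.6
```

Call:
move_arm(
  moves=[
    [0,0,-35,0],
    [0,0,-65,0],
    [0,0,-85,0],
    [0,0,-94,0],
    [0,0,-99,0],
    [0,0,-101,0],
    [0,0,-102,0],
    [0,0,-103,0],
    [0,0,-103.5,0],
    [0,0,-104,0],
    [0,0,-104,0],
    [0,0,-104,0],
  ],
)

```text
clock: 25.12
position: [0.6328, 0.0439, 0.0471]
tool_rot: [3.118, 0.02, 1.653]
force: [-0.2, -0.5, -3.2]
grip_width: 0.0475
finger_force: 37.5
```

Call:
move_arm(
  moves=[
    [0,0,-0.5,0],
    [0,0,-1,0],
    [0,0,-1,0],
  ],
)

```text
clock: 25.5
position: [0.6329, 0.0439, 0.0468]
tool_rot: [3.117, 0.02, 1.653]
force: [-4.5, 0.5, 11.3]
grip_width: 0.0478
finger_force: 39.3
```

Call:
move_arm(
  moves=[
    [0,0,0,0],
    [0,0,0,0],
    [0,0,0,0],
    [0,0,0,0],
  ],
  gripper=0.76,
)

```text
clock: 26.0
position: [0.6328, 0.0439, 0.046]
tool_rot: [3.118, 0.02, 1.653]
force: [0.3, -0.8, -0.2]
grip_width: 0.0646
finger_force: 0.0
```

Call:
move_arm(
  moves=[
    [0,0,20,0],
    [0,0,60,0],
    [0,0,110,0],
    [0,0,130,0],
    [-30,-20,130,0],
    [-80,-52,130,0],
    [-130,-87,130,-0.02],
    [-160,-108,130,-0.05],
    [-169,-115,130,-0.07],
    [-169,-115,130,-0.07],
    [-169,-115,130,-0.07],
  ],
)

```text
clock: 27.38
position: [0.4649, -0.0704, 0.1763]
tool_rot: [3.117, 0.02, 1.584]
force: [0.5, -0.0, -0.2]
grip_width: 0.0647
finger_force: 0.0
```

```bash
python3 - <<'E'
from h import *
st=monitor.observe(); print(st["position"],st["tool_rot"],st["clock"])
a,w=grab_frame("scene"),grab_frame("wrist")
cv2.imwrite("pics/s6.png",np.hstack([cv2.resize(a[170:370,160:480],(384,240)),w[150:390,160:560]]))
h=cv2.cvtColor(cv2.GaussianBlur(w,(3,3),0),cv2.COLOR_BGR2HSV)
m=((h[...,2]>144)&(h[...,0]>30)).astype(np.uint8);m2=np.zeros_like(m);m2[200:310,265:370]=m[200:310,265:370]
c=max(cv2.findContours(m2,0,1)[0],key=cv2.contourArea)
P=ray("wrist",c[:,0],.078,st)[:,:2].astype(np.float32)*1000
print(cv2.minAreaRect(P),cv2.minEnclosingCircle(P))
E
```

```text
[ 0.46486196 -0.07036352  0.1763376 ] [3.11677898 0.02007814 1.58437979] 27.375
((465.7174987792969, -68.50084686279297), (52.0279655456543, 48.225624084472656), 41.12092971801758) ((464.6767578125, -64.60448455810547), 29.636653900146484)
```

View pics/s6.png

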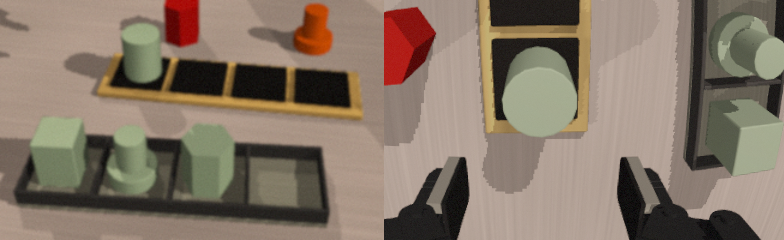

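Three blanks stand in their bays, and the round blank is under the jaws (540,95 in the crop).

Call:
move_arm(
  moves=[
    [0,1,-20,0],
    [0,1,-60,0],
    [0,1,-95,0],
    [0,1,-112,0],
    [0,1,-120,0],
    [0,1,-120,0],
    [0,1,-120,0],
  ],
)

```text
clock: 28.35
position: [0.4642, -0.07, 0.0567]
tool_rot: [3.117, 0.02, 1.583]
force: [0.7, -0.7, 0.0]
grip_width: 0.0646
finger_force: 0.0
```

Call:
move_arm(
  moves=[
    [0,0,0,0],
    [0,0,0,0],
    [0,0,0,0],
    [0,0,0,0],
    [0,0,0,0],
    [0,0,0,0],
    [0,0,0,0],
  ],
  gripper=0.3,
  newtons=35,
)

```text
clock: 29.22
position: [0.4643, -0.07, 0.0568]
tool_rot: [3.116, 0.02, 1.583]
force: [-0.6, -0.2, 9.6]
grip_width: 0.0491
finger_force: 34.4
```

Call:
move_arm(
  moves=[
    [0,0,10,0],
    [0,0,45,0],
    [0,0,90,0],
    [15,18,95,0],
    [45,53,95,0.02],
    [80,95,95,0.04],
    [115,137,95,0.06],
    [145,173,95,0.07],
    [158,189,95,0.07],
    [162,193,95,0.07],
    [162,193,95,0.07],
    [162,193,95,0.07],
  ],
)

```text
clock: 30.72
position: [0.6254, 0.1218, 0.1514]
tool_rot: [3.118, 0.02, 1.652]
force: [-0.3, -0.7, -3.1]
grip_width: 0.0494
finger_force: 38.0
```

Call:
move_arm(
  moves=[
    [0,0,-35,0],
    [0,0,-65,0],
    [0,0,-85,0],
    [0,0,-94,0],
    [0,0,-99,0],
    [0,0,-101,0],
    [0,0,-102,0],
    [0,0,-103,0],
    [0,0,-103.5,0],
    [0,0,-104,0],
    [0,0,-104,0],
    [0,0,-104,0],
  ],
)

```text
clock: 32.22
position: [0.6258, 0.1229, 0.0471]
tool_rot: [3.118, 0.02, 1.653]
force: [0.1, -0.1, -2.9]
grip_width: 0.0495
finger_force: 37.9
```

Call:
move_arm(
  moves=[
    [0,0,-0.5,0],
    [0,0,-1,0],
    [0,0,-1,0],
  ],
)

```text
clock: 32.6
position: [0.6259, 0.1229, 0.0469]
tool_rot: [3.117, 0.02, 1.653]
force: [-4.4, -0.8, 12.3]
grip_width: 0.0493
finger_force: 39.6
```

Call:
move_arm(
  moves=[
    [0,0,0,0],
    [0,0,0,0],
    [0,0,0,0],
    [0,0,0,0],
  ],
  gripper=0.76,
)

```text
clock: 33.1
position: [0.6258, 0.1229, 0.046]
tool_rot: [3.118, 0.02, 1.653]
force: [0.1, 0.1, 0.3]
grip_width: 0.065
finger_force: 0.0
```

Call:
move_arm(
  moves=[
    [0,0,20,0],
    [0,0,60,0],
    [0,0,110,0],
    [0,0,150,0],
    [-50,0,170,0],
    [-110,0,170,0],
    [-165,0,170,0],
    [-180,0,170,0],
    [-180,0,170,0],
    [-180,0,170,0],
  ],
)

```text
clock: 34.35
position: [0.447, 0.123, 0.2166]
tool_rot: [3.116, 0.02, 1.652]
force: [0.3, -1.0, 0.8]
grip_width: 0.065
finger_force: 0.0
```

```bash
python3 - <<'E'
from h import *
a=grab_frame("scene"); print(monitor.observe()["clock"])
cv2.imwrite("pics/s7.png",cv2.resize(a[170:370,160:480],(768,480)))
E
```

```text
34.4
```

View pics/s7.png

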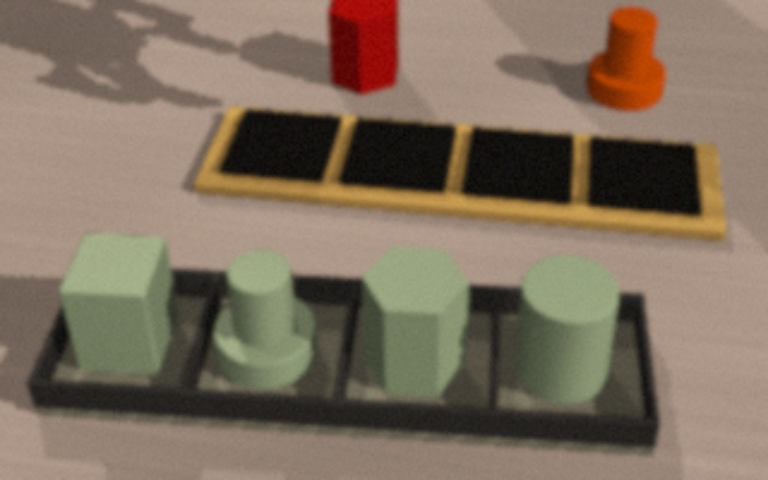

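All four stand upright in their bays in reverse order. In this view from the far side they are the square (118,305), stepped (262,320), hexagon (415,320) and round (567,330). The red and orange look-alikes were not touched.

```bash
python3 -c "
from workcell import bot
print(bot.job_done())"
```

```text
the job is handed in; nothing more can be done
None
```

All four blanks are in the rack in reverse order (square rightmost, then stepped, hexagon and round leftmost), upright and flat in their bays, and I handed the job in at about 34 s of the 96 s allowed.

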